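Fit and lock the filter cartridge of the bench fume extractor

TASK

Put the loose filter cartridge into the collar on top of the fume extractor: set it in gently, feel for the two slots, push it down against the spring, turn it about a quarter turn clockwise (seen from above) up to its stop and let it spring up into its lock. Do not force it: the plastic lugs must not take a hard push or twist. Leave the other things on the bench where they are.

Things in the scene. Friction and masses are not known exactly. Their poses are not given: they have to be found in the camera images.
- filter_mid (a point): Centre, half-way up, of the loose filter cartridge: a grey canister 77 mm tall with a pleated paper side, standing upright on the bench; 38 mm above its underside. z up its axis, x along its grip bar. Body 60 mm in diameter, cap under the bar 65 mm. Its foot tapers over the lowest 16 mm to 49 mm. 0.10 to 0.20 kg.
- grip_bar (a point): Centre of the flat upright grip bar on top of the cartridge: 14 mm thick (along y), 48 mm long (along x), 27 mm tall, so it reaches 13.5 mm above and below this point; 25.5 mm above filter_mid, on the axis.
- lugs (a point): Point on the cartridge's axis level with the middle of its two lugs, 27 mm below filter_mid. The lugs stick out in line with the bar, along +x and -x (half a turn makes no difference): each 14 mm wide, 6 mm high, out to 36 mm from the axis; lower edges rounded (1.5 mm).
- filter: The cartridge as a whole; origin at the centre of its underside. Its plastic lugs are spoilt if it is pressed or twisted against the extractor with more than 35 N, all contacts added up.
- extractor: Fume extractor, a grey box 140 x 170 x 62 mm fixed to the bench, with an open aluminium neck on top, 86 mm outer diameter, rim 96 mm above the bench. Origin on the bench under the neck's axis; x points to its back, z up. The box reaches 65 mm to +y and 105 mm to -y of the origin.
- neck (a point): Centre of the neck's upper rim, z up, x as the extractor's. Bore 63 mm, with two open slots for the lugs on opposite sides, 17 mm wide, nominally at +x and -x; but the collar that bears them is clamped by hand and may sit turned about z by up to 0.5 rad (30 deg) either way (dark marks on the rim show the slots). It does not turn in use.
- spring_plate (a point): Centre of the sprung plate in the neck where it rests unloaded, 10 mm below the rim (a fixed point). It pushes the cartridge's nose up with 3.5 N there, 0.7 N more per mm down; hard stop 16 mm lower. The rim is 7 mm thick; beneath it a track runs from each slot, clockwise only, to a stop 1.4 rad (80 deg) on, where the roof is 3 mm higher: the lock notch.
- seat (a joint): How far the sprung plate is pressed down, m. 0: unloaded, the cartridge lies loosely in the slots (filter_mid 28 mm above the rim; 30 mm if the lugs stand on the rim instead); above 0.011: lugs low enough to turn (filter_mid under 17 mm above the rim); 0.008: locked (20 mm above the rim); 0.016: hard stop (12 mm).
- tape_black: roll of black tape, 72 mm in diameter, 18 mm tall, lying on the bench; origin at the centre of its underside
- cutters: flush cutters with red grips, 53 x 121 x 11 mm, lying on the bench; origin at the centre of the underside
- glue: black glue tube, 26 x 121 x 18 mm, lying on the bench; origin at the centre of the underside
- tin: small round flux tin, 56 mm in diameter, 14 mm tall, on the bench; origin at the centre of its underside
Things that resemble listed ones, but are neither listed nor needed, are in the scene too. There is more than one size of the filter; the job needs the larger.

How it is judged:
By the outcome, as a careful person would: the job done as asked, in the order asked, and still so for the second after the job is handed in, with the robot touching nothing.
It also fails if it takes over 72 s, if anything falls off the work surface, if the arm or the gripper's body presses on something with over 40 N, if the wrist force passes 120 N, or if a joint passes its speed limit or range.

ROBOT

A 7-joint arm with a two-finger parallel gripper is mounted at the origin on a cart in front of the work surface, level with it; the furniture and walls round the work are solid. World frame = base frame: x ahead of the robot, y to its left, z up, the work surface at z = 0. Lengths are in m, angles in rad, forces in N, time in s.
With the tool pointing down it reaches from about 0.425 to 0.925 m from the base axis. Payload 6.8 kg.
Tool frame: the origin (TCP) lies midway between the tips of the shut fingers; the grasp point (between the pads) lies 19 mm behind it; z points along the fingers, y is the line along which they close (so a half turn about z gives the same grasp; the last joint's range is limited). The gripper opens to 85 mm and grips with 20 to 120 N. Pads are 22 mm wide; open, the fingers measure 114 mm over their backs; the gripper's body (76 mm by 85 mm) begins 54 mm behind the grasp point. The pads swing forward as they close: fully open they stand 13 mm farther back than shut.
Start: joints at [-1.34, 0.477, 0.022, 1.555, -0.011, 1.109, -0.083], TCP at [0.224, 0.637, 0.231] pointing down, gripper open.
Joint ranges: [-2.96, 2.96], [-0.34, 2.1], [-1.41, 1.46], [0.24, 2.44], [-1.37, 4.51], [0.17, 1.92], [-2.96, 2.96]. Speed limits (rad/s): [2.39, 2.39, 3.14, 3.14, 3.14, 3.14, 3.14].

INTERFACE

Orientations are given as a rotation vector (axis times angle).
In Python, from bench import arm, eyes, close_job gives the robot as it stands. The module is installed in compiled form; this text tells all that it offers.
- The arm moves only by the tool servo_tool, never from a script. Its argument "moves" is a list that holds one entry, the list of rows, each a list of 5 numbers: the shift along the tool's x, y, z in cm, then the turn about the tool's z in rad, then the opening, from -1 (shut) to 1 (fully open). In form: [[[x, y, z, spin, grip], ...]]. A call has 1 to 20 rows; each row is the pose to reach, as a shift and turn from the pose commanded when the call began, along the tool's axes at that moment; what a row does not reach only later rows make up. A row lasts 1/10 s, in which the tool goes at most 50 mm and 8.59 degrees, less where a joint would pass 70% of its speed; a pose out of reach is approached as far as the arm can. A call with a gripper value outside its range is refused whole. The fingers move at their own pace and stop on an object; "force" is the grip in N (left out, the last holds). Time passes only in rows, so rows that repeat a pose let the fingers close. It gives the time, the measured TCP pose, the force, the opening and the grip force at its end, in the units of the state.
- arm.sense(): the state, without advancing time (a new reading comes with each control period).
- eyes.get_image(name): name is "scene" or "top" or "wrist"; returns a dict with "img" (420x560x3 uint8, red, green, blue), "depth" (420x560 float32, m along the optical axis (not along the pixel's ray), 0 where there is no reading), "intrinsics" (3x3 intrinsics, pixels), "D" ([k1, k2, p1, p2, k3] as OpenCV has them; the pictures are not rectified), "R" (3x3) and "t" (3): a world point X has camera coordinates R X + t; the wrist camera has in their place "tool_from_camera" (4x4, takes a point from camera to tool coordinates, whose origin is the TCP and whose axes are the flange's). Camera axes: x right, y down, z forward; pixel columns grow to the right and rows downward; lengths in m; the calibration is good to about 2 mm. A picture is of the moment at which its call begins: read the wrist's pose just before it.
- close_job(): hands the job in; it is judged then, once.
The state is a dict: "time_s": time; "qpos": joint angles; "qd": joint speeds; "joint_efforts": joint torques, N m; "eef_pos": TCP position; "tool_rot": TCP orientation; "force": force on the tool from outside, world axes, zero at the start; "moment": the same for the moment, N m; "gripper_width": opening from 0.0 (shut) to 1.0 (fully open); "finger_force": force on a finger pad.
Only numpy, scipy, OpenCV 4.12 (cv2) and the standard library are available. Lean on these libraries where they do the work, as an engineer would, in place of code of your own. Each camera call takes 0.05 s, during which the arm holds its last target. There are 200 camera calls.

## Working session

There is one attempt and no reset: what is moved stays moved. The work goes in short steps, Python scripts to look and compute and a tool call to move; the robot and the scene stay as the last step left them, time stands still between calls to the robot, and variables do not carry over. Pictures are saved under pics/ and viewed, at most 10 in all, crops included, and the job is handed in when it is done.

Besides the shell and the picture viewer there is one more tool, called after "Call:" by a JSON object that holds its "op" and its "data". servo_tool: Moves the arm, as the interface text tells. Its arguments: {"type":"object","properties":{"moves":{"type":"array","items":{"type":"array","items":{"type":"array","items":{"type":"number"}}}},"force":{"type":"number"}},"required":["moves"]}

```bash
mkdir -p pics
cat > h.py <<'E'
import numpy as np, cv2
from scipy.spatial.transform import Rotation as Ro
from bench import arm, eyes
def get(n):
    s=arm.sense(); d=eyes.get_image(n)
    if n=="wrist":
        T=np.eye(4);T[:3,:3]=Ro.from_rotvec(s["tool_rot"]).as_matrix();T[:3,3]=s["eef_pos"]
        C=T@np.array(d["tool_from_camera"]);d["Rc"]=C[:3,:3];d["tc"]=C[:3,3]
    else:
        d["Rc"]=np.array(d["R"]).T;d["tc"]=-d["Rc"]@np.array(d["t"])
    return d
def rays(d,px):
    p=cv2.undistortPoints(np.array(px,float).reshape(-1,1,2),np.array(d["intrinsics"]),np.array(d["D"])).reshape(-1,2)
    return np.c_[p,np.ones(len(p))]
def plane(d,px,z):
    r=rays(d,px)@d["Rc"].T; return d["tc"]+r*((z-d["tc"][2])/r[:,2])[:,None]
def cloud(d):
    h,w=d["depth"].shape; v,u=np.mgrid[:h,:w]
    r=rays(d,np.c_[u.ravel(),v.ravel()])*d["depth"].ravel()[:,None]
    return (r@d["Rc"].T+d["tc"]).reshape(h,w,3)
E
python3 - <<'E'
from h import *
s=arm.sense();print({k:np.round(v,3) for k,v in s.items()})
a=[]
for n in("top","scene","wrist"):
    d=get(n);cv2.imwrite(f"pics/{n}0.png",d["img"][:,:,::-1]);np.save(f"pics/{n}_c.npy",cloud(d));print(n,d["tc"],d["Rc"][:,2])
E
```

```text
{'time_s': np.float64(0.0), 'qpos': array([-1.34 ,  0.478,  0.022,  1.556, -0.011,  1.109, -0.083]), 'qd': array([-0.001,  0.   ,  0.002,  0.001,  0.001,  0.   ,  0.002]), 'joint_efforts': array([ 1.0000e-03, -5.9644e+01,  1.6080e+00, -2.8120e+01,  1.3000e-02,
        9.0000e-03,  0.0000e+00]), 'eef_pos': array([0.224, 0.636, 0.23 ]), 'tool_rot': array([-5.300e-01, -3.096e+00,  3.000e-03]), 'force': array([ 0.237,  0.673, -0.267]), 'moment': array([-0.036,  0.048,  0.017]), 'finger_force': np.float64(0.0), 'gripper_width': np.float64(1.002)}
top [0.33897796 0.32152759 1.14572822] [ 0.16605896  0.01195579 -0.98604335]
scene [ 0.11877309 -0.27897278  0.49114676] [ 0.50456449  0.72904955 -0.46249478]
wrist [0.15385141 0.65991741 0.37280924] [ 0.27562196 -0.09875043 -0.95618036]
```

View pics/top0.png

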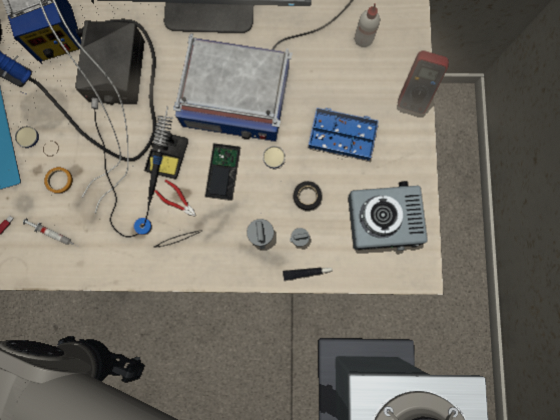

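View pics/scene0.png

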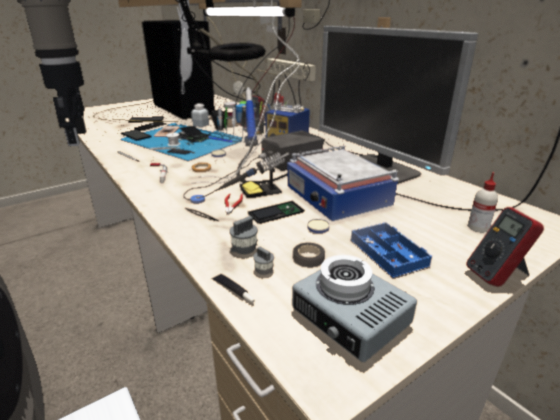

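The top view shows the large cartridge at (260,233), the small one at (300,238) and the neck at (381,214). The scene view shows the same things.

Run:
```python
from h import *
im=cv2.imread("pics/top0.png");c=np.load("pics/top_c.npy")
def box(u0,u1,v0,v1,z0,z1,name):
    s=c[v0:v1,u0:u1];m=(s[...,2]>z0)&(s[...,2]<z1);p=s[m]
    print(name,len(p),np.round(p.mean(0),4),np.round(p.min(0),4),np.round(p.max(0),4));return p
box(240,280,212,255,.045,.060,"cap")
p=box(240,280,212,255,.068,.085,"bar")
r=cv2.minAreaRect((p[:,:2]*1000).astype(np.float32));print(r)
q=box(355,410,190,240,.088,.102,"rim")
(x,y),R=cv2.minEnclosingCircle((q[:,:2]*1000).astype(np.float32));print(x,y,R)
b=box(345,430,180,255,.055,.068,"box");print(cv2.minAreaRect((b[:,:2]*1000).astype(np.float32)))
a=cv2.resize(im[205:260,235:320],None,fx=6,fy=6,interpolation=cv2.INTER_CUBIC);b=cv2.resize(im[185:245,350:412],None,fx=6,fy=6,interpolation=cv2.INTER_CUBIC)
h=max(a.shape[0],b.shape[0]);o=np.zeros((h,a.shape[1]+b.shape[1],3),np.uint8);o[:a.shape[0],:a.shape[1]]=a[:, :];o[:b.shape[0],a.shape[1]:]=b
o=cv2.resize(o,None,fx=.9,fy=.9);print(o.shape);cv2.imwrite("pics/crop.png",o)
s=arm.sense();print(Ro.from_rotvec(s["tool_rot"]).as_matrix().round(3))
```

```text
cap 439 [0.479  0.3715 0.0497] [0.4486 0.3414 0.0451] [0.5116 0.4037 0.0584]
bar 128 [0.4797 0.3718 0.0749] [0.456  0.364  0.0687] [0.5032 0.3813 0.0798]
((479.8440246582031, 371.92340087890625), (47.902015686035156, 14.567754745483398), 6.721568584442139)
rim 552 [0.5174 0.0874 0.0942] [0.4749 0.0451 0.088 ] [0.5613 0.1309 0.1018]
518.267578125 87.51886749267578 43.64926528930664
box 2949 [0.517  0.0625 0.0609] [ 0.4435 -0.0208  0.055 ] [0.5939 0.1565 0.0678]
((519.0701293945312, 67.79301452636719), (140.91305541992188, 169.39700317382812), 4.857269287109375)
(324, 794, 3)
[[-0.943  0.332 -0.   ]
 [ 0.332  0.943 -0.001]
 [-0.    -0.001 -1.   ]]
```

View pics/crop.png

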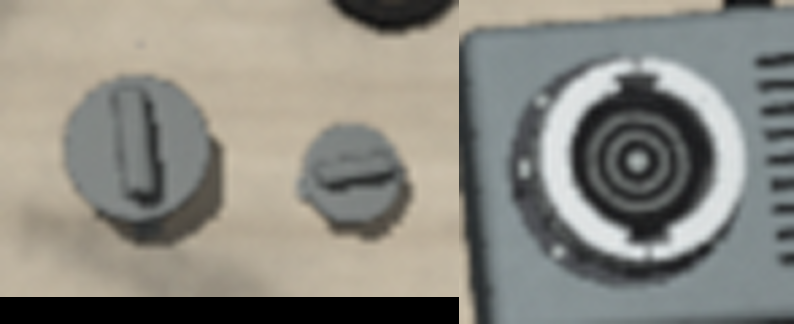

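Call:
{"op": "servo_tool", "data": {"moves": [[[-4,-2,0,-0.1,0],[-8,-4,0,-0.2,0],[-12,-6,0,-0.3,0],[-16,-8,0,-0.4,0],[-20,-10,1,-0.46,0],[-24,-12,2,-0.46,0],[-28,-14,3,-0.46,0],[-32,-16,4,-0.46,0],[-32.9,-16.4,5,-0.46,0],[-32.9,-16.4,5,-0.46,0],[-32.9,-16.4,5,-0.46,0]]]}}

```text
time_s: 1.25
eef_pos: [0.4789, 0.3739, 0.1812]
tool_rot: [0.192, -3.135, -0.001]
force: [0.6, 1.4, 0.7]
gripper_width: 0.501
finger_force: 0.0
```

Run:
```python
from h import *
s=arm.sense();print(s["eef_pos"],s["force"],s["qpos"]);print(Ro.from_rotvec(s["tool_rot"]).as_matrix().round(3))
d=get("wrist");c=cloud(d)
m=(c[...,2]>.068)&(c[...,2]<.085)&(np.hypot(c[...,0]-.48,c[...,1]-.372)<.04)
p=c[m];print(len(p),p.mean(0),cv2.minAreaRect((p[:,:2]*1000).astype(np.float32)))
m=(c[...,2]>.045)&(c[...,2]<.056)&(np.hypot(c[...,0]-.48,c[...,1]-.372)<.05)
p=c[m];print(len(p),p.mean(0),cv2.minEnclosingCircle((p[:,:2]*1000).astype(np.float32)))
cv2.imwrite("pics/w1.png",d["img"][:,:,::-1])
```

```text
[0.4789362  0.3738847  0.18115503] [0.55502713 1.40418219 0.70533954] [-0.78067136  0.41739319  0.02069739  1.77325107 -0.01176113  0.95160711
  0.93842965]
[[-0.992 -0.122 -0.001]
 [-0.122  0.992  0.   ]
 [ 0.001  0.001 -1.   ]]
1127 [0.47991557 0.37302052 0.07601565] ((481.1551818847656, 373.39093017578125), (46.909122467041016, 14.13867473602295), 6.725819110870361)
3370 [0.4785859  0.37278594 0.05064335] ((481.77471923828125, 373.1805725097656), 32.337677001953125)
```

View pics/w1.png

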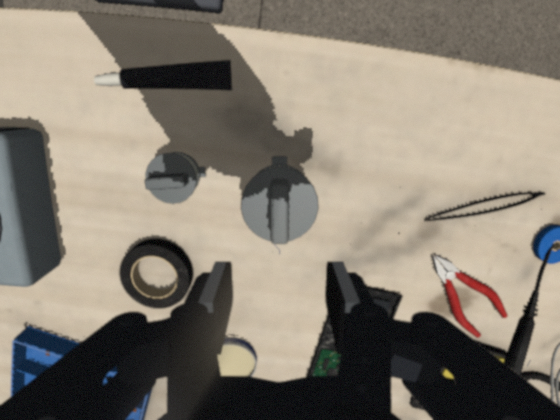

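The wrist view shows the bar at (280,210), aligned with the fingers. Its measured size, 47 x 14 mm at z = 0.076, fits. I'll lower onto it and grip.

Call:
{"op": "servo_tool", "data": {"moves": [[[-0.2,-0.1,4,0,0],[-0.2,-0.1,8,0,0],[-0.2,-0.1,10.5,0,0],[-0.2,-0.1,12,0,0],[-0.2,-0.1,12.7,0,0],[-0.2,-0.1,12.7,0,0],[-0.2,-0.1,12.7,0,-1],[-0.2,-0.1,12.7,0,-1],[-0.2,-0.1,12.7,0,-1],[-0.2,-0.1,12.7,0,-1],[-0.2,-0.1,12.7,0,-1],[-0.2,-0.1,12.7,0,-1]]], "force": 60}}

```text
time_s: 2.5
eef_pos: [0.483, 0.3727, 0.0556]
tool_rot: [-0.19, 3.134, 0.003]
force: [-1.1, 1.0, 6.1]
gripper_width: 0.15
finger_force: 62.8
```

Call:
{"op": "servo_tool", "data": {"moves": [[[0,0,-2,0,-1],[0,0,-5,0,-1],[0,0,-9,0,-1],[0,-1,-13,0,-1],[-0.3,-4,-16,0,-1],[-0.6,-8,-18,0,-1],[-1,-12,-19,0,-1],[-1.4,-16,-19,0,-1],[-1.4,-17.6,-19,0,-1],[-1.4,-17.6,-19,0,-1],[-1.4,-17.6,-19,0,-1],[-1.4,-17.6,-19,0,-1]]]}}

```text
time_s: 3.7
eef_pos: [0.5167, 0.2007, 0.244]
tool_rot: [0.194, -3.135, -0.001]
force: [0.0, 0.6, -2.0]
gripper_width: 0.149
finger_force: 61.7
```

Run:
```python
from h import *
s=arm.sense();print(s["eef_pos"],s["force"],s["qpos"]);R=Ro.from_rotvec(s["tool_rot"]).as_matrix();print(R.round(3))
d=get("wrist");c=cloud(d)
m=(c[...,2]>.088)&(c[...,2]<.104)&(np.hypot(c[...,0]-.518,c[...,1]-.0875)<.055)
p=c[m];print(len(p),p.mean(0),cv2.minEnclosingCircle((p[:,:2]*1000).astype(np.float32)))
# rectified top-down patch of rim plane, 5 px/mm... 0.2mm/px
g=np.arange(-50,50,.2)/1000;X,Y=np.meshgrid(.518-g,.0875-g,indexing="ij")  # rows: -x down, cols -y right
P=np.stack([X,Y,np.full_like(X,.096)],-1).reshape(-1,3)
rv=cv2.Rodrigues(d["Rc"].T)[0];t=-d["Rc"].T@d["tc"]
uv=cv2.projectPoints(P,rv,t,np.array(d["intrinsics"]),np.array(d["D"]))[0].reshape(*X.shape,2).astype(np.float32)
r=cv2.remap(d["img"],uv[...,0],uv[...,1],cv2.INTER_LINEAR);cv2.imwrite("pics/rect2.png",r)
o=np.zeros((500,800,3),np.uint8);o[:,:500]=r[:,:,::-1];o[:225,500:]=cv2.resize(d["img"],(300,225))[:,:,::-1];cv2.imwrite("pics/n2.png",o)
```

```text
[0.51672153 0.20068976 0.24397492] [ 0.0086365   0.57878006 -1.99999273] [-0.55473896  0.26592041  0.08727784  1.83767124 -0.02754695  1.03957357
  1.23802964]
[[-0.992 -0.123 -0.001]
 [-0.123  0.992  0.001]
 [ 0.001  0.001 -1.   ]]
3633 [0.51816409 0.0889889  0.09516228] ((520.0541381835938, 88.42169189453125), 43.660072326660156)
```

View pics/n2.png

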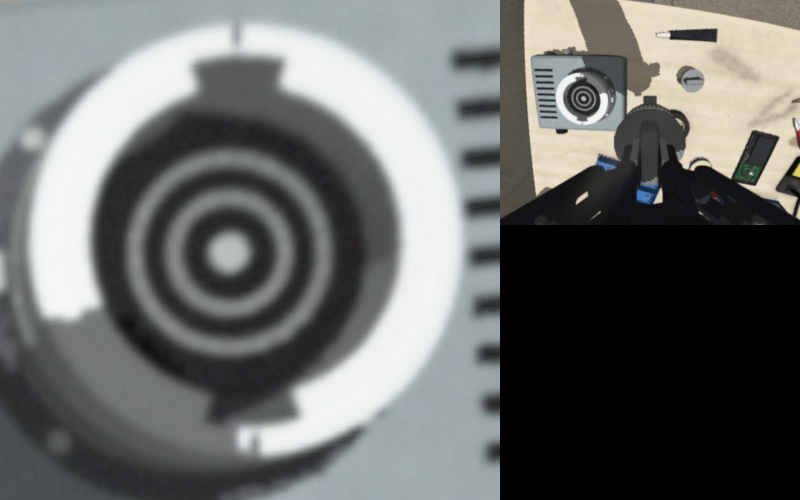

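The rectified view shows the rim centred at (245,239), i.e. world (0.520, 0.0885). The slot marks at (237,34) and (253,443) put the slots at about +0.04 rad.

Call:
{"op": "servo_tool", "data": {"moves": [[[0.3,-4,0,0.04,-1],[0.6,-8,0,0.083,-1],[0.88,-11.2,1,0.083,-1],[0.88,-11.2,4,0.083,-1],[0.88,-11.2,6.5,0.083,-1],[0.88,-11.2,7.7,0.083,-1],[0.88,-11.2,7.7,0.083,-1],[0.88,-11.2,7.7,0.083,-1],[0.88,-11.2,7.7,0.083,-1]]]}}

```text
time_s: 4.65
eef_pos: [0.5232, 0.0873, 0.1685]
tool_rot: [-0.061, 3.139, 0.001]
force: [0.6, 0.3, -2.0]
gripper_width: 0.148
finger_force: 61.6
```

Run:
```python
from h import *
s=arm.sense();print(s["eef_pos"],s["force"],s["moment"]);R=Ro.from_rotvec(s["tool_rot"]).as_matrix();print(R.round(4))
for n in("wrist","top"):
    d=get(n);c=cloud(d);z=s["eef_pos"][2]
    m=(c[...,2]>z-.011)&(c[...,2]<z-.0005)&(np.hypot(c[...,0]-.52,c[...,1]-.0885)<.045)
    p=c[m]
    if len(p)>20:
        print(n,len(p),p.min(0),p.max(0),cv2.minEnclosingCircle((p[:,:2]*1000).astype(np.float32)),np.linalg.lstsq(np.c_[p[:,:2],np.ones(len(p))],p[:,2],rcond=None)[0])
    cv2.imwrite(f"pics/{n}3.png",d["img"][:,:,::-1])
d=get("scene");cv2.imwrite("pics/s3.png",cv2.resize(d["img"][220:370,260:440,::-1],None,fx=4,fy=4))
```

```text
[0.52318927 0.08729748 0.1685184 ] [ 0.55689686  0.2805614  -2.03068542] [-0.01570471  0.00745312 -0.01864294]
[[-9.992e-01 -3.890e-02  2.100e-03]
 [-3.890e-02  9.992e-01  7.000e-04]
 [-2.200e-03  6.000e-04 -1.000e+00]]
wrist 6320 [0.48962685 0.05431217 0.1583093 ] [0.53966526 0.11829365 0.16793683] ((521.7623901367188, 86.26522827148438), 32.571075439453125) [0.01005212 0.00830472 0.15784857]
top 202 [0.48934984 0.05728992 0.15805886] [0.51780166 0.11668255 0.16724522] ((511.46307373046875, 86.98623657226562), 30.355022430419922) [ 0.01102149 -0.00206555  0.15754004]
```

View pics/s3.png

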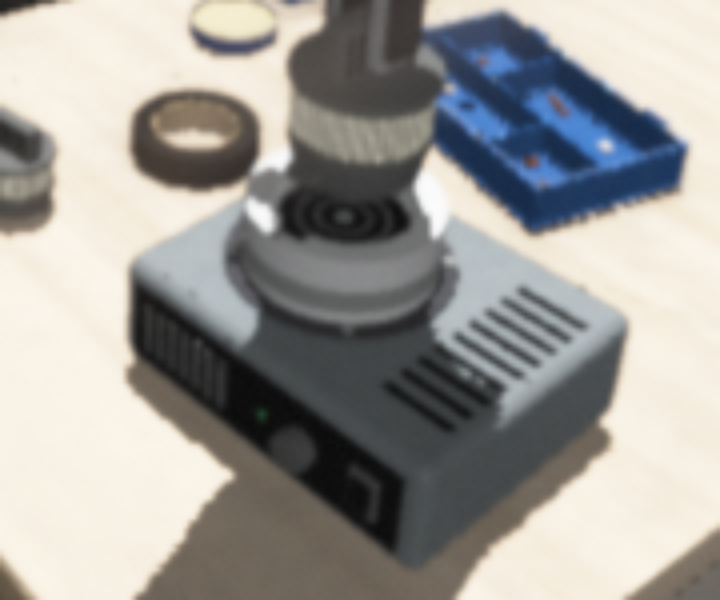

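The scene view shows the cartridge upright above the neck. The cap is 2 mm off the rim centre, so I'll correct for that and lower gently.

Call:
{"op": "servo_tool", "data": {"moves": [[[0.16,0.2,0.3,0,-1],[0.16,0.2,0.7,0,-1],[0.16,0.2,1.1,0,-1],[0.16,0.2,1.5,0,-1],[0.16,0.2,1.8,0,-1],[0.16,0.2,2.0,0,-1],[0.16,0.2,2.2,0,-1],[0.16,0.2,2.4,0,-1],[0.16,0.2,2.4,0,-1],[0.16,0.2,2.4,0,-1]]]}}

```text
time_s: 5.8
eef_pos: [0.5206, 0.0885, 0.1433]
tool_rot: [-0.06, 3.141, 0.0]
force: [0.3, -0.5, -2.1]
gripper_width: 0.148
finger_force: 61.7
```

Call:
{"op": "servo_tool", "data": {"moves": [[[0,0,0.05,0,-1],[0,0,0.1,0,-1],[0,0,0.15,0,-1],[0,0,0.2,0,-1],[0,0,0.2,0,-1]]]}}

```text
time_s: 6.3
eef_pos: [0.5206, 0.0886, 0.1415]
tool_rot: [-0.06, 3.141, 0.0]
force: [-1.3, 0.5, 1.6]
gripper_width: 0.146
finger_force: 62.2
```

Call:
{"op": "servo_tool", "data": {"moves": [[[0,0,0.05,0,-1],[0,0,0.1,0,-1],[0,0,0.15,0,-1],[0,0,0.2,0,-1],[0,0,0.2,0,-1]]]}}

```text
time_s: 6.8
eef_pos: [0.5206, 0.0886, 0.1394]
tool_rot: [-0.06, 3.141, 0.0]
force: [-1.1, 0.7, 3.5]
gripper_width: 0.151
finger_force: 62.4
```

Call:
{"op": "servo_tool", "data": {"moves": [[[0,0,0.1,0,-1],[0,0,0.2,0,-1],[0,0,0.3,0,-1],[0,0,0.4,0,-1],[0,0,0.5,0,-1],[0,0,0.6,0,-1],[0,0,0.6,0,-1]]]}}

```text
time_s: 7.5
eef_pos: [0.5207, 0.0887, 0.1335]
tool_rot: [-0.06, 3.141, 0.0]
force: [-2.4, -0.1, 7.7]
gripper_width: 0.149
finger_force: 63.0
```

Call:
{"op": "servo_tool", "data": {"moves": [[[0,0,0.1,0,-1],[0,0,0.2,0,-1],[0,0,0.3,0,-1],[0,0,0.4,0,-1],[0,0,0.5,0,-1],[0,0,0.55,0,-1],[0,0,0.55,0,-1]]]}}

```text
time_s: 8.2
eef_pos: [0.5207, 0.0887, 0.1284]
tool_rot: [-0.06, 3.141, 0.001]
force: [-3.6, 0.6, 11.0]
gripper_width: 0.149
finger_force: 63.5
```

Call:
{"op": "servo_tool", "data": {"moves": [[[0.05,0,0,0.03,-1],[0.05,0,0,0.07,-1],[0.05,0,0,0.11,-1],[0.05,0,0,0.15,-1],[0.05,0,0,0.2,-1],[0.05,0,0,0.2,-1]]]}}

```text
time_s: 8.8
eef_pos: [0.522, 0.0888, 0.1291]
tool_rot: [0.256, 3.127, 0.002]
force: [-0.1, -0.6, 9.4]
gripper_width: 0.148
finger_force: 63.4
```

Run:
```python
from h import *
s=arm.sense();print(s["eef_pos"],s["force"],s["moment"],s["gripper_width"]);R=Ro.from_rotvec(s["tool_rot"]).as_matrix();print(np.arctan2(-R[1,0],-R[0,0]))
```

```text
[0.52198005 0.08878693 0.12909057] [-0.08093036 -0.62651871  9.38765513] [-0.20779599  0.07498524  0.02129251] 0.14838796568303939
-0.16315711854277096
```

Call:
{"op": "servo_tool", "data": {"moves": [[[0,0,0.05,0.06,-1],[0,0,0.05,0.13,-1],[0,0,0.05,0.2,-1],[0,0,0.05,0.27,-1],[0,0,0.05,0.34,-1],[0,0,0.05,0.4,-1],[0,0,0.05,0.4,-1]]]}}

```text
time_s: 9.5
eef_pos: [0.5219, 0.0889, 0.1286]
tool_rot: [0.872, 3.014, 0.003]
force: [-0.2, 0.5, 10.6]
gripper_width: 0.149
finger_force: 63.4
```

```bash
cat > st.py <<'E'
from h import *
s=arm.sense();print(s["eef_pos"],s["force"],s["moment"],s["gripper_width"],s["qpos"]);R=Ro.from_rotvec(s["tool_rot"]).as_matrix();print(np.arctan2(-R[1,0],-R[0,0]),R[:,2])
E
python3 st.py
```

```text
[0.52191356 0.08891733 0.12858469] [-0.21256971  0.46661657 10.62620568] [-0.10957941  0.17722883 -0.06654799] 0.14929815551045403 [-0.51422186  0.37380933  0.28011469  2.01579909 -0.14585494  0.76671602
  0.85987761]
-0.5633798373794893 [ 3.80617906e-03  8.54790400e-04 -9.99992391e-01]
```

Call:
{"op": "servo_tool", "data": {"moves": [[[0,0,0,0.07,-1],[0,0,0,0.14,-1],[0,0,0,0.21,-1],[0,0,0,0.28,-1],[0,0,0,0.35,-1],[0,0,0,0.42,-1],[0,0,0,0.49,-1],[0,0,0,0.56,-1],[0,0,0,0.62,-1],[0,0,0,0.62,-1]]]}}

```text
time_s: 10.5
eef_pos: [0.5218, 0.0886, 0.1285]
tool_rot: [1.751, 2.605, 0.004]
force: [0.1, 0.1, 10.2]
gripper_width: 0.148
finger_force: 63.4
```

```bash
python3 st.py
```

```text
[0.52177087 0.08859429 0.1284643 ] [ 0.13993156  0.07734505 10.20864363] [-0.24270666  0.24202457 -0.05100696] 0.14847013930027755 [-0.63225452  0.38924669  0.42963411  2.02352761 -0.22839167  0.77080961
  0.32066094]
-1.1835014498377385 [ 3.41427807e-03  4.63523934e-04 -9.99994064e-01]
```

Call:
{"op": "servo_tool", "data": {"moves": [[[0,0,0,0.04,-1],[0,0,0,0.08,-1],[0,0,0,0.11,-1],[0,0,0,0.14,-1],[0,0,0,0.16,-1],[0,0,0,0.16,-1]]]}}

```text
time_s: 11.1
eef_pos: [0.5216, 0.0885, 0.1284]
tool_rot: [1.952, 2.459, 0.003]
force: [-1.3, -1.7, 10.9]
gripper_width: 0.143
finger_force: 63.5
```

```bash
python3 st.py
```

```text
[0.5215834  0.08852914 0.12841066] [-1.28110563 -1.68840342 10.8956441 ] [-0.14709248  0.3707761   0.07327205] 0.14268667833135104 [-0.6626786   0.39475258  0.46884985  2.02558004 -0.25115383  0.77302769
  0.18430769]
-1.3422714381400782 [ 2.99680946e-03  4.45718952e-04 -9.99995410e-01]
```

Call:
{"op": "servo_tool", "data": {"moves": [[[0,0,0,0.01,-1],[0,0,0,0.02,-1],[0,0,0,0.03,-1],[0,0,0,0.03,-1]]]}}

```text
time_s: 11.5
eef_pos: [0.5213, 0.0885, 0.1284]
tool_rot: [1.988, 2.43, 0.003]
force: [-0.6, -1.0, 12.6]
gripper_width: 0.152
finger_force: 63.6
```

```bash
python3 st.py
```

```text
[0.52126449 0.08851704 0.12836067] [-0.55564481 -0.98774909 12.64741918] [-0.11971973  0.5509551   0.26104104] 0.1519560873078913 [-0.66835096  0.39578345  0.47605756  2.02615563 -0.25532071  0.77395146
  0.15922995]
-1.3714027028688598 [ 2.30189942e-03  3.66497741e-04 -9.99997283e-01]
```

Call:
{"op": "servo_tool", "data": {"moves": [[[0,0,-0.1,-0.01,-1],[0,0,-0.2,-0.01,-1],[0,0,-0.3,-0.01,-1],[0,0,-0.4,-0.01,-1],[0,0,-0.5,-0.01,-1],[0,0,-0.5,-0.01,-1]]]}}

```text
time_s: 12.1
eef_pos: [0.5212, 0.0885, 0.133]
tool_rot: [1.977, 2.44, 0.003]
force: [-0.6, -0.4, 7.8]
gripper_width: 0.147
finger_force: 62.9
```

```bash
python3 st.py
```

```text
[0.52116439 0.08853392 0.13303417] [-0.56453718 -0.40657746  7.75386439] [-0.10491368  0.27910272  0.08142643] 0.1471158403993246 [-0.67004211  0.38812298  0.47715835  2.02295592 -0.24852241  0.78356793
  0.16285336]
-1.3617143476442426 [ 2.24084967e-03  3.05507639e-04 -9.99997443e-01]
```

Call:
{"op": "servo_tool", "data": {"moves": [[[0,0,-0.04,0,-1],[0,0,-0.08,0,-1],[0,0,-0.12,0,-1],[0,0,-0.12,0,-1]]]}}

```text
time_s: 12.5
eef_pos: [0.521, 0.0886, 0.1335]
tool_rot: [1.977, 2.44, 0.002]
force: [3.5, 0.4, -0.5]
gripper_width: 0.15
finger_force: 61.7
```

```bash
python3 st.py
```

```text
[0.52096455 0.08855708 0.13351592] [ 3.50238646  0.36754275 -0.47374339] [-0.05337643 -0.9041318   0.01638177] 0.1496574901860904 [-0.670869    0.38726681  0.47765179  2.02282074 -0.24745378  0.78478106
  0.16163254]
-1.361786535479219 [ 1.98088962e-03 -8.89457528e-05 -9.99998034e-01]
```

The force falls to zero at the lock height, so it is held in the notch. Now I'll release and back off.

Call:
{"op": "servo_tool", "data": {"moves": [[[0,0,0.03,0,-0.6],[0,0,0.03,0,-0.4],[0,0,0.03,0,-0.2],[0,0,0,0,0],[0,0,0,0,0],[0,0,-1,0,0],[0,0,-3,0,0],[0,0,-6,0,0],[0,0,-10,0,0],[0,0,-14,0,0],[0,0,-14,0,0],[0,0,-14,0,0]]]}}

```text
time_s: 13.7
eef_pos: [0.5204, 0.0886, 0.2748]
tool_rot: [1.977, 2.44, 0.004]
force: [0.3, 0.3, 1.2]
gripper_width: 0.496
finger_force: 0.0
```

```bash
python3 st.py
python3 - <<'E'
from h import *
d=get("wrist");c=cloud(d)
r=np.hypot(c[...,0]-.52,c[...,1]-.0885)
p=c[(c[...,2]>.147)&(c[...,2]<.165)&(r<.045)];print("bar",len(p),np.median(p,0),cv2.minAreaRect((p[:,:2]*1000).astype(np.float32)))
p=c[(c[...,2]>.115)&(c[...,2]<.136)&(r<.045)];print("cap",len(p),np.median(p,0))
e=get("scene")
cv2.imwrite("pics/end.png",np.hstack([cv2.resize(d["img"],(400,300)),cv2.resize(e["img"],(400,300))])[:,:,::-1])
E
```

```text
[0.52044796 0.08863064 0.27483824] [0.29554665 0.28895554 1.18150383] [ 0.00369452 -0.0338228  -0.00446128] 0.4963022232432859 [-0.75088219  0.20102256  0.54347039  1.88368608 -0.11810968  1.08559307
  0.04760335]
-1.3618432724327523 [ 0.00224114  0.00150465 -0.99999636]
bar 1004 [0.52068107 0.09063996 0.15437296] ((520.7990112304688, 89.08346557617188), (14.402822494506836, 46.42123794555664), 12.460150718688965)
cap 3094 [0.5167725  0.0915339  0.12874351]
```

View pics/end.png

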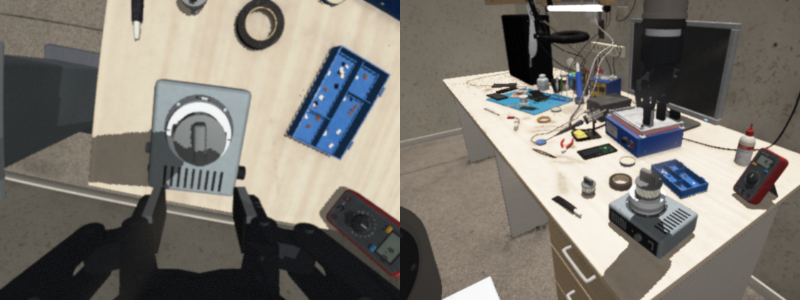

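The end pictures show the cartridge upright in the neck at wrist pixel (200,140), with everything else in its place. The bar top at 0.154 and cap at 0.129 match the locked height, and the bar has turned about 1.39 rad.

```bash
python3 -c "
from bench import close_job
print(close_job())"
```

```text
the job is handed in; nothing more can be done
None
```

The larger filter cartridge is locked in the extractor collar, turned about 1.39 rad clockwise to its stop. The highest wrist reading during insertion was about 13 N, the gripper is clear, and the job was handed in at about 14 s.

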